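Put the bangle row out for the customer

ROBOT

A 6-joint arm with a two-finger parallel gripper is mounted at the origin on the work surface. World frame = base frame: x ahead of the robot, y to its left, z up, the work surface at z = 0. Lengths are in m, angles in rad, forces in N, time in s.
With the tool pointing down it reaches from about 0.275 to 0.825 m from the base axis. Payload 4.9 kg.
Tool frame: the origin (TCP) lies midway between the tips of the shut fingers; the grasp point (between the pads) lies 19 mm behind it (grip_point_offset is the distance from the TCP to the grasp point, in m); z points along the fingers, y is the line along which they close (so a half turn about z gives the same grasp; the last joint's range is limited). The gripper opens to 85 mm and grips with 20 to 120 N. Pads are 22 mm wide; open, the fingers measure 114 mm over their backs; the gripper's body (76 mm by 85 mm) begins 54 mm behind the grasp point. The pads swing forward as they close: fully open they stand 13 mm farther back than shut.
Start: joints at [-1.378, 0.326, -0.193, 1.052, 0, 1.437], TCP at [0.177, -0.521, 0.206] pointing down, gripper open.
Joint ranges: [-2.65, 2.65], [-0.97, 1.79], [-1.3, 1.35], [-1.93, 2.1], [-1.47, 1.37], [-3.14, 3.14]. Speed limits (rad/s): [2.57, 2.57, 3.14, 3.14, 3.14, 3.14].

INTERFACE

Orientations are given as a rotation vector (axis times angle).
In Python, from cell import * gives the robot as it stands. Calls block until the motion is done:
- movep(position, orientation): joint-space move of the TCP to a pose.
- move_l(position, velocity=0.15, rot=None, until_force=None): straight line of the TCP; rot=None keeps the orientation; velocity is the mean speed in m/s. With until_force (N) it stops when the force on the tool has changed by that much, and returns True; else False.
- set_joints(angles): joint-space move.
- let_go() and grab(newtons=None): open the fingers fully, or close them until they stop; newtons is the grip in N (None keeps the last).
- sleep(seconds).
- ik(position, orientation): joint angles nearest the present ones, or None.
- get_state(): the state.
- grab_frame(name): name is "scene" or "top" or "wrist"; returns a dict with "img" (400x640x3 uint8, red, green, blue), "fx", "fy", "cx", "cy" (pixels), "cam_to_world" (4x4, takes a point from camera to world coordinates); the wrist camera has in their place "T_tool_cam" (4x4, takes a point from camera to tool coordinates, whose origin is the TCP and whose axes are the flange's). Camera axes: x right, y down, z forward; pixel columns grow to the right and rows downward; lengths in m; the calibration is good to about 2 mm. The wrist camera is an equidistant fisheye: a pixel r from the principal point sees the ray r / f radians off the axis. A picture is of the moment at which its call begins: read the wrist's pose just before it. There is no depth.
A pose or a line that the arm cannot do raises MotionError and nothing moves.
- sign_off(): hands the job in; it is judged then, once.
Trained networks look in the newest picture that a camera, given by its name, has taken for a name from the list of things; names that differ only in an ending like _2 or _b are one class to them, and where a whole thing is asked for, a point or a joint stands for the part that bears it (a point fixed in the world has none). Each returns a list of dicts, best first, with "score" (0 to 1); they miss things now and then, are a little off and sometimes report something else, mostly with a low value. They report only what shows in the picture. A call takes as long as a camera call. They do not tell look-alikes from the thing itself.
- spot_in(camera, name): "centre" ([column, row] in pixels, amid what is visible of it).
- silhouettes(camera, name): "mask" (400x640 bool, what is visible of it) and "centre" ([column, row] in pixels, amid what is visible of it).
- tip_of(camera, name): "centre" ([column, row] in pixels: a listed point, or the origin of a listed thing).
The state is a dict: "clock": time; "q": joint angles; "joint_velocities": joint speeds; "tau": joint torques, N m; "position": TCP position; "eef_rot": TCP orientation; "contact_force": force on the tool from outside, world axes, zero at the start; "wrist_torque": the same for the moment, N m; "finger_gap": opening from 0.0 (shut) to 1.0 (fully open); "grasp_force": force on a finger pad.
Only numpy, scipy, OpenCV 4.12 (cv2) and the standard library are available. Lean on these libraries where they do the work, as an engineer would, in place of code of your own. Each camera call takes 0.05 s, during which the arm holds its last target. There are 200 camera calls.

TASK

Move the row of four bangles from the pads of the stock tray to the sloped display stand, one in each bay, so that the customer across the counter reads them from left to right just as you read them now: your order comes out reversed, the bangle at the left end of your tray going into the bay at your right end of the stand, and so on. Each bangle must lie flat on the slope in the middle of its bay with its rim resting against the bottom lip. Set them down rather than letting them drop, and do not disturb the glass jar beside the tray.

Things in the scene. Friction and masses are not known exactly. Their poses are not given: they have to be found in the camera images.
- conch: White conch-shell bangle: ring with a scalloped outer edge, 72 mm across outside, 56 mm inside (rim 8 mm thick), 14 mm high. Its origin is the ring's centre, half-way up; z is the ring's axis. Lies flat on its pad at the start, turned anyhow.
- wooden: Red lacquered wooden bangle: the tallest, a plain smooth band, 74 mm across outside, 58 mm inside (rim 8 mm thick), 24 mm high. Its origin is the ring's centre, half-way up; z is the ring's axis. Lies flat on its pad at the start, turned anyhow.
- kada: Slim round-bar steel bangle with two little ball ends that meet: 70 mm across outside, 54 mm inside (bar 8 mm thick), 8 mm high. Its origin is the ring's centre, half-way up; z is the ring's axis. Lies flat on its pad at the start, turned anyhow.
- child: Child's brass bangle: the smallest, 56 mm across outside, 40 mm inside (rim 8 mm thick), 12 mm high, with a groove round it. Its origin is the ring's centre, half-way up; z is the ring's axis. Lies flat on its pad at the start, turned anyhow.
- pad_conch: Grey square pad, 84 x 84 x 8 mm, fixed; the conch bangle lies on its middle (within 5 mm) at the start. Four alike pads in one row along y, 92 mm apart, in any order, in a shallow tray whose rim is 2 mm lower than the pads' tops. Origin: centre of the underside (top 8 mm above); y along the row to the robot's left, x away from the robot (row turned at most 0.09 rad).
- pad_wooden: Grey square pad, 84 x 84 x 8 mm, fixed; the wooden bangle lies on its middle (within 5 mm) at the start. Four alike pads in one row along y, 92 mm apart, in any order, in a shallow tray whose rim is 2 mm lower than the pads' tops. Origin: centre of the underside (top 8 mm above); y along the row to the robot's left, x away from the robot (row turned at most 0.09 rad).
- pad_kada: Grey square pad, 84 x 84 x 8 mm, fixed; the steel bangle lies on its middle (within 5 mm) at the start. Four alike pads in one row along y, 92 mm apart, in any order, in a shallow tray whose rim is 2 mm lower than the pads' tops. Origin: centre of the underside (top 8 mm above); y along the row to the robot's left, x away from the robot (row turned at most 0.09 rad).
- pad_child: Grey square pad, 84 x 84 x 8 mm, fixed; the child's bangle lies on its middle (within 5 mm) at the start. Four alike pads in one row along y, 92 mm apart, in any order, in a shallow tray whose rim is 2 mm lower than the pads' tops. Origin: centre of the underside (top 8 mm above); y along the row to the robot's left, x away from the robot (row turned at most 0.09 rad).
- stand: Sloped stand, fixed, 380 mm wide. Origin: middle underneath; x away from robot, y to its left (turned max 0.1 rad), z up. White face falls to +x at 0.436 rad from (x -47, z 59) to (45, 16) mm, where the inner side of the bottom lip stands square to it (6 mm thick, 11 high). Fillets up the slope at y 0, +-94, +-188 (4 mm wide, 5 high) part 4 bays, middles y +-47, +-141. Bangles slide on it.
- jar: Clear glass jar with a steel screw-top lid, 64 mm across, 86 mm high, standing about 70 mm beyond the left end of the tray. Loose. Origin: centre of its underside.
Not all that is in view belongs to the job. What is shaped like the wooden but blue, orange or turquoise is not meant.

How it is judged:
By the outcome, as a careful person would: the job done as asked, in the order asked, and still so for the second after the job is handed in, with the robot touching nothing.
It also fails if it takes over 86 s, if anything falls off the work surface, if the arm or the gripper's body presses on something with over 40 N, if the wrist force passes 120 N, or if a joint passes its speed limit or range.

## Working session

There is one attempt and no reset: what is moved stays moved. The work goes in short steps, each a Python script; the robot and the scene stay as the last script left them, time stands still between calls to the robot, and variables do not carry over. Pictures are saved under pics/ and viewed, at most 14 in all, crops included, and the job is handed in when it is done.

```bash
mkdir -p pics; ls
cat > h.py <<'E'
from cell import *
import numpy as np, cv2
from scipy.spatial.transform import Rotation as R
def save(n,f): cv2.imwrite('pics/'+n+'.png',cv2.cvtColor(f['img'],cv2.COLOR_RGB2BGR))
def ray(f,px):
    T=np.array(f['cam_to_world']); d=np.array([(px[0]-f['cx'])/f['fx'],(px[1]-f['cy'])/f['fy'],1.])
    d=T[:3,:3]@d; return T[:3,3],d/np.linalg.norm(d)
def onz(f,px,z):
    o,d=ray(f,px); return o+d*(z-o[2])/d[2]
def tri(rays):
    A=sum(np.eye(3)-np.outer(d,d) for o,d in rays); b=sum((np.eye(3)-np.outer(d,d))@o for o,d in rays)
    p=np.linalg.solve(A,b); return p,[np.linalg.norm((np.eye(3)-np.outer(d,d))@(p-o)) for o,d in rays]
E
python3 - <<'E'
from h import *
np.set_printoptions(precision=4,suppress=True)
F={}
for c in('scene','top'):
    F[c]=f=grab_frame(c); save(c+'0',f); print(c,f['fx'],f['cx'],f['cy'],np.array(f['cam_to_world']).round(3).tolist())
N=['conch','wooden','kada','child','pad_conch','stand','jar']
for n in N:
    for c in F:
        for r in tip_of(c,n)[:6]: print(n,c,np.round(r['centre'],1),round(r['score'],2))
print(get_state())
E
```

```text
pics
scene 508.2350701628353 333.05956625638856 198.49897270532657 [[-0.611, 0.582, -0.537, 1.093], [0.792, 0.442, -0.422, 0.621], [-0.008, -0.683, -0.731, 0.892], [0.0, 0.0, 0.0, 1.0]]
top 479.74112905114083 315.55435061370275 200.3357439265267 [[-0.015, -0.987, 0.163, 0.309], [-1.0, 0.015, -0.004, 0.12], [0.001, -0.163, -0.987, 1.001], [0.0, 0.0, 0.0, 1.0]]
conch scene [327.  202.2] 0.68
conch top [319.8 196.1] 0.91
wooden scene [390.6 183.1] 0.87
wooden scene [489.8 215.1] 0.74
wooden scene [365.2 296.9] 0.72
wooden scene [355.2 226.6] 0.71
wooden scene [355.4 220.5] 0.69
wooden scene [428.2 210.6] 0.55
wooden top [269.1 198.3] 0.95
wooden top [216.5 132.9] 0.78
wooden top [217.9 266.5] 0.68
wooden top [273.9 263.4] 0.64
wooden top [163.1 295.2] 0.56
kada scene [295.9 186.3] 0.73
kada top [363.9 196. ] 0.85
child scene [266.2 169.7] 0.62
child top [409.6 198.9] 0.84
child top [403.1 195.5] 0.18
pad_conch scene [327.4 205.5] 0.6
pad_conch scene [295.4 187.6] 0.57
pad_conch top [315.7 201.2] 0.86
stand scene [248.1 237. ] 0.81
stand scene [357.6 228.6] 0.16
stand top [358.5 126.1] 0.68
stand top [218.7 197.5] 0.42
jar scene [402.5 256.3] 0.74
jar top [218.2 197.6] 0.75
jar top [405.6 198.9] 0.58
jar top [272.  197.3] 0.23
{'clock': 0.8, 'q': array([-1.3782,  0.3262, -0.1926,  1.052 , -0.    ,  1.4366]), 'joint_velocities': array([ 0.0023, -0.0014, -0.0001, -0.0009, -0.0005,  0.001 ]), 'tau': array([ -0.0009, -44.3271,  26.2746,   0.0009,  -0.0003,   0.    ]), 'position': array([ 0.1766, -0.5209,  0.2065]), 'eef_rot': array([ 3.0997,  0.5111, -0.    ]), 'contact_force': array([-0.9626,  0.0872,  0.0117]), 'wrist_torque': array([ 0.004 , -0.0216,  0.0103]), 'grasp_force': 0.0, 'finger_gap': 1.0022320787226198}
```

View pics/top0.png

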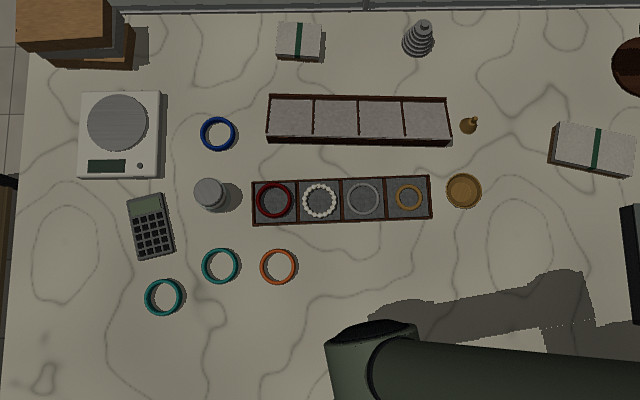

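View pics/scene0.png

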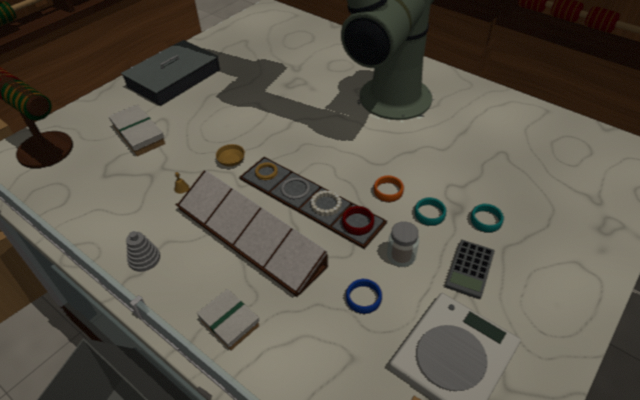

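Left to right (robot view), the top image shows the red wooden bangle at (273,199), conch (320,199), kada (363,198) and child (409,197). The stand face spans (268..450, 95..145) and the jar is at (212,195).

The wooden class has five candidates in the top image: red (273,199), blue (217,133), turquoise (220,266) and (163,296), and orange (278,266). Only the red one is lacquered red and lying on a tray pad, so it is the one meant. I'll confirm that in the wrist crop.

```bash
cat >> h.py <<'E'
DOWN=np.array([[0,1,0],[1,0,0],[0,0,-1.]])  # tool y along world x
def fproj(f,P,pos,rv):
    "world point -> wrist pixel (equidistant fisheye)"
    T=np.array(f['T_tool_cam']); W=np.eye(4); W[:3,:3]=R.from_rotvec(rv).as_matrix(); W[:3,3]=pos
    M=np.linalg.inv(W@T); p=np.atleast_2d(P)@M[:3,:3].T+M[:3,3]
    r=np.hypot(p[:,0],p[:,1]); th=np.arctan2(r,p[:,2])
    return np.c_[f['cx']+f['fx']*th*p[:,0]/r, f['cy']+f['fy']*th*p[:,1]/r]
def fray(f,px,pos,rv):
    T=np.array(f['T_tool_cam']); W=np.eye(4); W[:3,:3]=R.from_rotvec(rv).as_matrix(); W[:3,3]=pos
    M=W@T; a=np.array([(px[0]-f['cx'])/f['fx'],(px[1]-f['cy'])/f['fy']]); th=np.linalg.norm(a)
    d=np.r_[a/th*np.sin(th),np.cos(th)]; return M[:3,3],M[:3,:3]@d
E
python3 - <<'E'
from h import *
import pickle
np.set_printoptions(precision=4,suppress=True)
F={c:grab_frame(c) for c in('scene','top')}
D={}
for n in['conch','wooden','kada','child']:
    px={c:silhouettes(c,n) for c in F}
    pts={c:(v[0]['centre'] if v else None) for c,v in px.items()}
    tp={c:[r['centre'] for r in tip_of(c,n)] for c in F}
    if n=='wooden': tp={'top':tp['top'],'scene':[p for p in tp['scene'] if np.hypot(p[0]-357,p[1]-220)<12]}
    print(n,tri([ray(F[c],tp[c][0]) for c in F]) if all(tp.values()) else None, onz(F['top'],pts['top'],.02))
print('stand edges', [onz(F['top'],p,.0) for p in [(266,145),(452,147)]],[onz(F['top'],p,.059) for p in[(270,96),(443,98)]])
print('jar',onz(F['top'],(207,187),.086))
shots=[]
for i,y in enumerate((.20,.03)):
    movep([.34,y,.30],R.from_matrix(DOWN).as_rotvec())
    s=get_state(); f=grab_frame('wrist'); save('w%d'%i,f); shots.append((f,s['position'],s['eef_rot']))
    for n in['conch','wooden','kada','child','stand','jar']:
        print(i,n,[(np.round(r['centre'],1),round(r['score'],2)) for r in tip_of('wrist',n)[:3]])
    print(s['position'],s['q'],s['clock'])
print(shots[0][0]['T_tool_cam'],shots[0][0]['fx'],shots[0][0]['cx'],shots[0][0]['cy'])
pickle.dump((F,shots),open('shots.pkl','wb'))
E
```

```text
conch (array([0.4732, 0.1141, 0.0226]), [np.float64(0.0018867619949074965), np.float64(0.0018867619949075958)]) [0.4911 0.1247 0.02  ]
wooden (array([0.4738, 0.2071, 0.0301]), [np.float64(0.00372441268650215), np.float64(0.0037244126865022265)]) [0.4907 0.2277 0.02  ]
kada (array([0.4736, 0.0153, 0.007 ]), [np.float64(0.0006403346660626273), np.float64(0.0006403346660626714)]) [0.4564 0.0379 0.02  ]
child (array([ 0.4754, -0.0757,  0.0262]), [np.float64(0.0016309845969221899), np.float64(0.0016309845969220626)]) [0.4695 0.0193 0.02  ]
stand edges [array([0.597 , 0.2212, 0.    ]), array([ 0.5867, -0.1794,  0.    ])] [array([0.6844, 0.2072, 0.059 ]), array([ 0.6749, -0.1496,  0.059 ])]
jar [0.4898 0.3268 0.086 ]
0 conch [(array([404.2, 215.4]), 0.66)]
0 wooden [(array([409.4, 160.2]), 0.92), (array([497.5,  85.5]), 0.86), (array([319.7, 157.7]), 0.59)]
0 kada [(array([398.4, 268.5]), 0.72)]
0 child [(array([396. , 309.9]), 0.71)]
0 stand [(array([485.8, 250.9]), 0.58)]
0 jar [(array([415.2,  77. ]), 0.9)]
[0.3404 0.1996 0.2999] [ 0.3429 -0.0201 -0.3687  1.2223 -0.0001  1.9148] 4.3333
1 conch []
1 wooden [(array([413.8,  45.1]), 0.78)]
1 kada [(array([407.3, 169.1]), 0.85)]
1 child [(array([401.5, 225.8]), 0.8)]
1 stand [(array([498., 164.]), 0.58)]
1 jar []
[0.3402 0.0303 0.3001] [-0.129  -0.1278 -0.4656  1.2326  0.0007  1.4426] 5.4
[[ 0.0001 -0.9457 -0.3251  0.0854]
 [ 1.      0.      0.0001  0.0004]
 [-0.0001 -0.3251  0.9457 -0.1677]
 [ 0.      0.      0.      1.    ]] 309.70691628693146 320.8728615083378 203.4433911344092
```

```bash
python3 -c "
import cv2
for i in(0,1): cv2.imwrite('pics/w%db.png'%i,cv2.resize(cv2.imread('pics/w%d.png'%i)[0:400,200:600],(600,600),interpolation=cv2.INTER_CUBIC))
"
```

```text
(no output)
```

View pics/w0b.png

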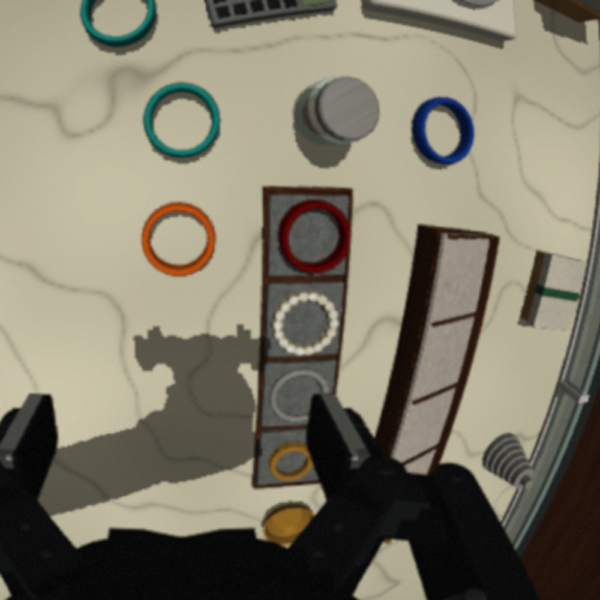

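View pics/w1b.png

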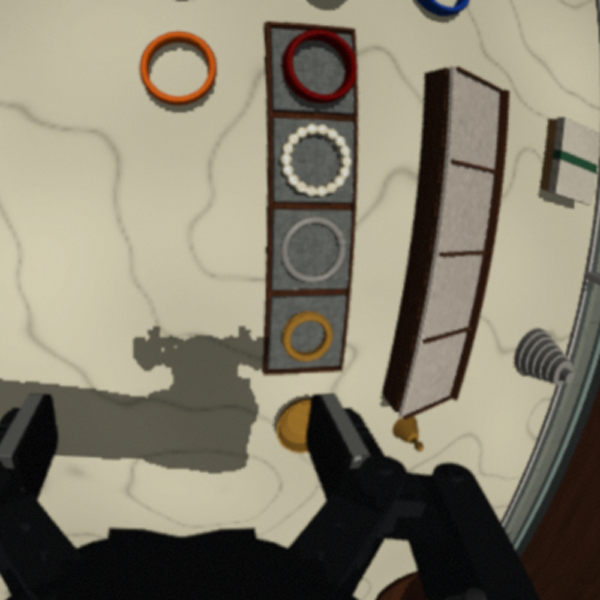

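w0b and w1b show the row from left to right as red wooden (crop 320,65 in w1), conch (316,160), kada (314,250) and child (307,337). The orange ring (178,68) and the blue one (440,5) lie off the tray, so red is confirmed as the wooden bangle. The stand's three fillets and its lip are clear at crop columns 424–505. Next I fit the poses.

```bash
cat > fit.py <<'E'
from h import *
import pickle
from scipy.ndimage import map_coordinates
from scipy.optimize import least_squares
np.set_printoptions(precision=4,suppress=True)
F,shots=pickle.load(open('shots.pkl','rb'))
def tproj(f,P):
    M=np.linalg.inv(np.array(f['cam_to_world'])); p=np.atleast_2d(P)@M[:3,:3].T+M[:3,3]
    return np.c_[f['cx']+f['fx']*p[:,0]/p[:,2], f['cy']+f['fy']*p[:,1]/p[:,2]]
V={'top':(F['top'],lambda P:tproj(F['top'],P)),'scene':(F['scene'],lambda P:tproj(F['scene'],P))}
for i,(f,p,r) in enumerate(shots): V['w%d'%i]=(f,lambda P,f=f,p=p,r=r:fproj(f,P,p,r))
a=.436; u=np.array([np.cos(a),0,-np.sin(a)]); n=np.array([np.sin(a),0,np.cos(a)]); O=np.array([.045,0,.016])
def W(pose,P): return np.asarray(P)@R.from_euler('z',pose[2]).as_matrix().T+np.array([pose[0],pose[1],0])
def prof(v,P):
    f,pr=V[v]; q=pr(P); g=f['img'].astype(float).mean(2); return map_coordinates(g,[q[:,1],q[:,0]],order=1)
pose=np.array([.613,.03,.0])
if __name__=='__main__':
    # coarse pose from hand picks (w1 crop): fillet near ends / lip ends
    picks=[('w1',(452,161),(-.045,.094,.0635)),('w1',(440,254),(-.045,0,.0635)),('w1',(424,341),(-.045,-.094,.0635)),
           ('w1',(493,170),(.047,.094,.0205)),('w1',(485,253),(.047,0,.0205)),('w1',(468,330),(.047,-.094,.0205))]
    def res(p): return np.concatenate([V[v][1](W(p,[P]))[0]-(200+c[0]/1.5,c[1]/1.5) for v,c,P in picks])
    s=least_squares(res,pose); pose=s.x; print('coarse',pose,s.fun)
    t=np.linspace(-.012,.012,97)
    for it in range(4):
        out=[];J=[];lab=[]
        for v,ks in(('top',(-1,0,1)),('w1',(-1,0,1)),('w0',(1,0)),('scene',(-1,0,1))):
            for k in ks:
                for sd in(.02,.045,.07):
                    c=O-u*sd+n*.004+np.array([0,.094*k,0]); g=prof(v,W(pose,c+np.outer(t,[0,1,0])))
                    d=np.clip(np.percentile(g,75)-g,0,None); d[d<.4*d.max()]=0
                    out.append((d*t).sum()/d.sum()); J.append([0,1,c[0]]); lab.append((v,'f'))
            for b in(-1.5,-.5,.5,1.5):
                if v=='w0' and b<0: continue
                for off in(-.02,.02):
                    for base,sg,nm in((O,1,'lip'),(O-u*.1015,-1,'near')):
                        c=base+np.array([0,.094*b+off,0]); tt=np.linspace(-.012,.012,97); g=prof(v,W(pose,c+np.outer(tt*sg,u)))
                        if v=='scene' : continue
                        hi,lo=g[:20].mean(),g.min()
                        k=np.argmax(g<(hi+lo)/2)
                        out.append(sg*tt[k]*u[0]); J.append([1,0,-c[1]]); lab.append((v,nm))
        out=np.array(out);J=np.array(J); ok=np.abs(out)<.011
        x,*_=np.linalg.lstsq(J[ok],out[ok],rcond=None); r=out-J@x
        ok&=np.abs(r)<.003; x,*_=np.linalg.lstsq(J[ok],out[ok],rcond=None)
        c,s_=np.cos(pose[2]),np.sin(pose[2]); pose=pose+np.r_[c*x[0]-s_*x[1],s_*x[0]+c*x[1],x[2]]
    r=out-J@x
    for l in sorted(set(lab)):
        m=np.array([q==l for q in lab]); print(l,m.sum(),(m&ok).sum(),'median mm %.2f sd %.2f'%(np.median(r[m])*1e3,np.std(r[m])*1e3))
    print('stand',pose)
    # rings: colour masks -> filled contour centroid -> triangulate
    guess=dict(wooden=(.474,.207,.02,.037),conch=(.4732,.1141,.015,.036),kada=(.4736,.0153,.012,.035),child=(.4754,-.0757,.014,.028))
    for nme,(x,y,z,rr) in guess.items():
        rays=[];used=[]
        for v in('top','w0','w1','scene'):
            if v=='w0' and nme in('child','kada'): continue
            f,pr=V[v]; q=pr([[x,y,z]])[0]; rad=np.linalg.norm(pr([[x,y+rr,z]])[0]-q)*1.35
            im=f['img'].astype(int); sat=im.max(2)-im.min(2)
            yy,xx=np.mgrid[:400,:640]; near=np.hypot(xx-q[0],yy-q[1])<rad
            if nme in('wooden','child'): m=near&(sat>45)
            else: m=near&(im.min(2)>np.median(im.min(2)[near])+ (30 if nme=='kada' else 50))
            m=cv2.morphologyEx(m.astype(np.uint8),cv2.MORPH_CLOSE,np.ones((3,3)))
            cs,_=cv2.findContours(m,cv2.RETR_EXTERNAL,cv2.CHAIN_APPROX_NONE); ct=max(cs,key=lambda c:cv2.contourArea(cv2.convexHull(c)))
            h=cv2.convexHull(ct); e=cv2.fitEllipse(h) ; M=cv2.moments(h); ctr=(M['m10']/M['m00'],M['m01']/M['m00'])
            rays.append(ray(f,ctr) if v in F else fray(f,ctr,*[s for s in shots[int(v[1])][1:]])); used.append((v,np.round(np.array(ctr)-q,1),np.round(np.array(e[1])/rad*1.35/2,2)))
        p,rs=tri(rays); print(nme,p,np.round(np.array(rs)*1e3,1),[ (o+d*(z-o[2])/d[2])[:2] for o,d in rays]); print('   ',used)
E
python3 fit.py
```

```text
coarse [ 0.6417  0.028  -0.0364] [-0.5836 -0.2908 -0.3831  0.4111 -0.9628  0.7602  1.8258  0.6783 -0.1801
 -0.6921  0.7262 -1.0487]
('scene', 'f') 9 9 median mm -0.02 sd 0.33
('top', 'f') 9 9 median mm -1.63 sd 0.29
('top', 'lip') 8 7 median mm 2.25 sd 0.35
('top', 'near') 8 8 median mm -2.11 sd 0.64
('w0', 'f') 6 6 median mm 1.32 sd 0.20
('w0', 'lip') 4 0 median mm 3.10 sd 0.13
('w0', 'near') 4 0 median mm -4.27 sd 0.29
('w1', 'f') 9 9 median mm 0.78 sd 0.52
('w1', 'lip') 8 1 median mm 3.02 sd 0.24
('w1', 'near') 8 0 median mm -4.13 sd 0.34
stand [ 0.642   0.0273 -0.0372]
wooden [0.4728 0.2051 0.0298] [1.  1.1 1.  1.1] [array([0.475 , 0.2051]), array([0.4751, 0.2043]), array([0.4756, 0.2081]), array([0.466 , 0.1992])]
    [('top', array([ 0.9, -0.5]), array([0.93, 0.95])), ('w0', array([0.6, 1.8]), array([0.96, 0.98])), ('w1', array([ 1. , -0.6]), array([0.94, 1.06])), ('scene', array([-0.7, -3.7]), array([0.76, 1.01]))]
conch [0.463  0.1178 0.0456] [ 8.7  3.   5.6 12.7] [array([0.4725, 0.1099]), array([0.4735, 0.1085]), array([0.4734, 0.1121]), array([0.4334, 0.1109])]
    [('top', array([2. , 0.3]), array([0.94, 0.96])), ('w0', array([-0.2,  3.3]), array([0.91, 1.  ])), ('w1', array([0.1, 1.3]), array([0.94, 0.99])), ('scene', array([  9.3, -10.4]), array([0.09, 0.2 ]))]
kada [0.4644 0.0274 0.0557] [31.3 26.4  5.4] [array([ 0.4887, -0.0056]), array([0.4632, 0.0446]), array([ 0.4271, -0.0002])]
    [('top', array([ 9.7, -7.2]), array([0.73, 0.86])), ('w1', array([ -5.3, -18.9]), array([0.32, 0.59])), ('scene', array([  7.5, -13.4]), array([0.13, 0.8 ]))]
child [ 0.4758 -0.0754  0.0175] [0.9 1.2 0.3] [array([ 0.4765, -0.077 ]), array([ 0.4768, -0.0756]), array([ 0.473 , -0.0786])]
    [('top', array([ 0.6, -0.5]), array([0.95, 0.99])), ('w1', array([ 0.8, -0.1]), array([0.99, 1.06])), ('scene', array([-0.2, -1. ]), array([0.82, 1.12]))]
```

```bash
cat > job.py <<'E'
from h import *
np.set_printoptions(precision=3,suppress=True)
a=.436; Rz=R.from_euler('z',-.0372).as_matrix(); S=np.array([.642,.0273,0])
u=Rz@[np.cos(a),0,-np.sin(a)]; n=Rz@[np.sin(a),0,np.cos(a)]; yv=Rz@[0,1.,0]; O=S+Rz@[.045,0,.016]
ring=dict(child=(.028,.141),kada=(.035,.047),conch=(.036,-.047),wooden=(.037,-.141))
pos=dict(child=(.4765,-.0762),kada=(.4736,.0155),conch=(.473,.1105),wooden=(.475,.2055))
dz=dict(child=.0005,kada=-.0072,conch=-.003,wooden=.0025)
PICK=[R.from_matrix(DOWN),R.from_matrix(DOWN)*R.from_euler('z',np.pi)]
def face(nm,up,h): # TCP when ring bottom is h above face, rim `up` from lip
    r,b=ring[nm]; return O-u*(r+up)+yv*b+n*(dz[nm]+h)
def place_rots(nm):
    x=u; M=np.c_[x,np.cross(-n,x),-n]; base=R.from_matrix(M)
    offs=(.96,-.96,np.pi-.96,np.pi+.96) if nm=='kada' else (0,np.pi)
    return [base*R.from_euler('z',o) for o in offs]
def best(p,rots):
    q0=get_state()['q']; c=[]
    for r in rots:
        q=ik(p,r.as_rotvec())
        if q is not None: c.append((np.abs(np.array(q)-q0).max(),r.as_rotvec()))
    return min(c,key=lambda t:t[0])[1] if c else None
def st(t):
    s=get_state(); print(t,'clk %.1f gap %.3f F'%(s['clock'],s['finger_gap']),s['contact_force'],s['position'],'gf %.0f'%s['grasp_force'])
def pick(nm,top,newtons=25):
    x,y=pos[nm]; rv=best([x,y,.1],PICK); z=top+dz[nm]
    movep([x,y,top+.055],rv); hit=move_l([x,y,z],.1,until_force=12); st('at '+nm+' hit %s'%hit)
    if hit: return False
    grab(newtons); st('gripped'); move_l([x,y,top+.10],.2); st('lifted'); return True
def place(nm,up=.004):
    rv=best(face(nm,up,.05),place_rots(nm)); movep(face(nm,up,.05),rv); move_l(face(nm,up,.004),.1)
    print('touch',move_l(face(nm,up,-.004),.02,until_force=4)); p=get_state()['position']
    st('down'); print('bottom above face mm',1e3*((p-face(nm,up,0))@n))
    if nm!='kada':
        print('lip',move_l(p+u*(up+.006),.02,until_force=6)); p2=get_state()['position']; print('slid mm',1e3*((p2-p)@u)); st('lip')
    let_go(); p=get_state()['position']; move_l(p+n*.06,.12); st('released')
E
python3 - <<'E'
from job import *
for nm in ring:
    print(nm,[None if (q:=ik([*pos[nm],.02],r.as_rotvec())) is None else q for r in PICK][0:2])
    for h in(.05,0): print('  ',[None if (q:=ik(face(nm,.01,h),r.as_rotvec())) is None else q for r in place_rots(nm)])
E
```

```text
child [array([-0.312,  0.424, -0.604,  0.543,  0.   ,  1.259]), array([-0.312,  0.424, -0.604,  0.543,  0.   , -1.882])]
   [array([ 0.107,  1.183,  0.974,  1.793,  0.061, -3.011]), array([0.107, 1.183, 0.974, 1.793, 0.061, 0.131])]
   [array([ 0.111,  1.127,  0.739,  1.614,  0.062, -3.007]), array([0.111, 1.127, 0.739, 1.614, 0.062, 0.134])]
kada [array([-0.123,  0.412, -0.626,  0.533,  0.   ,  1.448]), array([-0.123,  0.412, -0.626,  0.533,  0.   , -1.694])]
   [array([-0.007,  1.087,  0.755,  1.675,  0.013, -2.154]), array([-0.007,  1.087,  0.755,  1.675,  0.013,  2.209]), array([-0.007,  1.087,  0.755,  1.675,  0.013, -0.932]), array([-0.007,  1.087,  0.755,  1.675,  0.013,  0.988])]
   [array([-0.006,  1.057,  0.577,  1.526,  0.013, -2.153]), array([-0.006,  1.057,  0.577,  1.526,  0.013,  2.21 ]), array([-0.006,  1.057,  0.577,  1.526,  0.013, -0.932]), array([-0.006,  1.057,  0.577,  1.526,  0.013,  0.988])]
conch [array([ 0.077,  0.429, -0.596,  0.546,  0.   ,  1.648]), array([ 0.077,  0.429, -0.596,  0.546,  0.   , -1.493])]
   [array([-0.124,  1.068,  0.725,  1.663, -0.037,  3.063]), array([-0.124,  1.068,  0.725,  1.663, -0.037, -0.079])]
   [array([-0.126,  1.04 ,  0.551,  1.516, -0.038,  3.061]), array([-0.126,  1.04 ,  0.551,  1.516, -0.038, -0.081])]
wooden [array([ 0.266,  0.474, -0.513,  0.584,  0.   ,  1.836]), array([ 0.266,  0.474, -0.513,  0.584,  0.   , -1.305])]
   [array([-0.24 ,  1.083,  0.773,  1.689, -0.085,  2.958]), array([-0.24 ,  1.083,  0.773,  1.689, -0.085, -0.184])]
   [array([-0.245,  1.05 ,  0.588,  1.536, -0.087,  2.953]), array([-0.245,  1.05 ,  0.588,  1.536, -0.087, -0.189])]
```

```bash
sed -i "s/movep(\[x,y,top+.055\],rv)/movep([x,y,top+.10],rv)/; s/top+.10\],.2); st('lifted')/top+.13],.25); st('lifted')/; s/face(nm,up,.05)/face(nm,up,.075)/g; s/move_l(p+n\*.06,.12)/move_l(p+n*.075,.2)/; s/face(nm,up,.004),.1)/face(nm,up,.004),.15)/; s/move_l(\[x,y,z\],.1,/move_l([x,y,z],.15,/" job.py
python3 - <<'E'
from job import *
rv=PICK[0].as_rotvec(); x,y=pos['child']
# kada close look on the way
movep([.4736-.0,.0155,.16],rv); s=get_state(); f=grab_frame('wrist'); save('k',f); print([ (r['centre'],r['score']) for r in tip_of('wrist','kada')])
for r in tip_of('wrist','kada')[:1]:
    o,d=fray(f,r['centre'],s['position'],s['eef_rot']); print('kada',o+d*(.013-o[2])/d[2])
q=fproj(f,[[.4736,.0155,.013]],s['position'],s['eef_rot'])[0]; print(q)
im=cv2.imread('pics/k.png'); c=im[max(0,int(q[1])-70):int(q[1])+70,max(0,int(q[0])-70):int(q[0])+70]; cv2.imwrite('pics/kc.png',cv2.resize(c,(560,560),interpolation=cv2.INTER_CUBIC))
grab(20); movep([x-.035,y-.035,.05],rv)
print(move_l([x-.035,y-.035,-.001],.04,until_force=3)); st('touch')
move_l([x-.035,y-.035,.05],.2); let_go(); st('open')
E
```

```text
[]
[320.973 182.975]
False
touch clk 9.6 gap -0.000 F [ 0.233 -1.072  0.79 ] [ 0.442 -0.111 -0.001] gf 0
open clk 10.8 gap 1.000 F [ 0.202 -0.808  0.413] [ 0.442 -0.111  0.05 ] gf 0
```

View pics/kc.png

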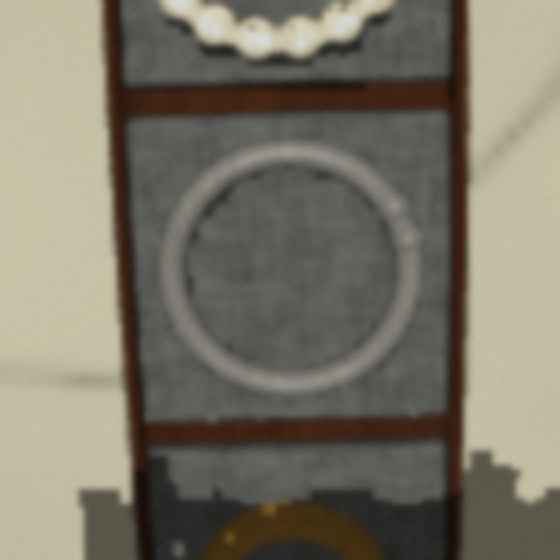

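kc shows the kada at crop (290,267), about 3 mm off my estimate, with its ball ends on the +x side at (400,220). The touch found nothing down to z = -1 mm, so I'll look at the fingertips at that spot.

Run:
```python
from job import *
x,y=pos['child']; p=[x-.035,y-.035]
grab(20); move_l([*p,.02],.2)
s=get_state(); f=grab_frame('wrist'); save('t',f); g=grab_frame('scene'); save('ts',g)
for P in([*p,.02],[x,y,.014]):
    print(fproj(f,[P],s['position'],s['eef_rot']))
a=cv2.imread('pics/t.png')[150:400,195:445]; b=cv2.imread('pics/ts.png')[110:250,200:400]
cv2.imwrite('pics/tt.png',np.hstack([cv2.resize(a,(400,400)),cv2.resize(b,(400,280)).copy() if 0 else cv2.copyMakeBorder(cv2.resize(b,(400,280)),0,120,0,0,cv2.BORDER_CONSTANT)]))
st('')
```

```text
[[322.293 247.959]]
[[381.686 189.706]]
 clk 12.0 gap -0.003 F [ 0.909  0.347 -0.363] [ 0.442 -0.111  0.021] gf 0
```

View pics/tt.png

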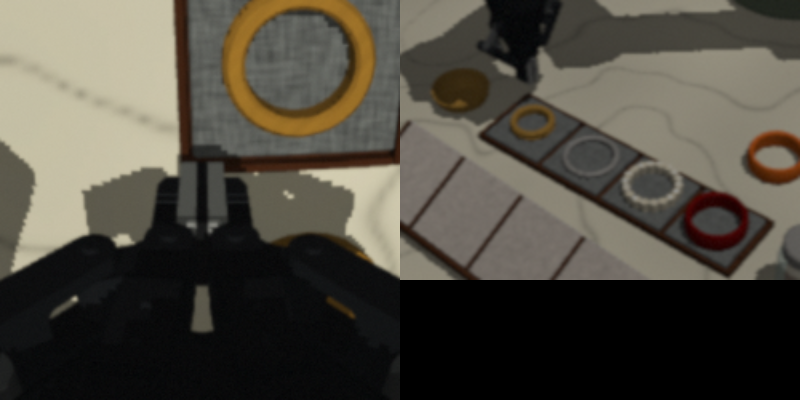

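Run:
```python
from job import *
import pickle
s=get_state(); f=grab_frame('wrist')
def cr(c): return (195+c[0]/1.6,150+c[1]/1.6)
for nm,c,z in(('tray corner',(178,170),.006),('tray corner R',(398,163),.006),('pad corner',(191,157),.008),('ring top c',(299,63),.02),('ring bottom',(299,137),.02)):
    o,d=fray(f,cr(c),s['position'],s['eef_rot']); print(nm,o+d*(z-o[2])/d[2])
F,sh=pickle.load(open('shots.pkl','rb'))
for nm,c,z in(('w1 tray corner',(263,373),.006),('w1 R',(343,369),.006),('L',(265,23),.006),('LR',(355,29),.006),('child',(307,337),.02)):
    o,d=fray(sh[1][0],(200+c[0]/1.5,c[1]/1.5),sh[1][1],sh[1][2]); print(nm,o+d*(z-o[2])/d[2])
for c in((432,218),(428,175),(255,225),(252,182)): print('top',onz(F['top'],c,.006))
```

```text
tray corner [ 0.432 -0.126  0.006]
tray corner R [ 0.528 -0.125  0.006]
pad corner [ 0.438 -0.119  0.008]
ring top c [ 0.477 -0.075  0.02 ]
ring bottom [ 0.479 -0.104  0.02 ]
w1 tray corner [ 0.433 -0.124  0.006]
w1 R [ 0.528 -0.121  0.006]
L [0.423 0.25  0.006]
LR [0.518 0.254 0.006]
child [ 0.475 -0.074  0.02 ]
top [ 0.433 -0.126  0.006]
top [ 0.525 -0.123  0.006]
top [0.423 0.243 0.006]
top [0.515 0.25  0.006]
```

Run:
```python
from job import *
x,y=pos['child']; p=[x-.035,y-.035]
for z in(.012,.009,.006,.003,.0):
    h=move_l([*p,z],.04,until_force=3); st(str((z,h)))
    if h: break
f=grab_frame('wrist'); g=grab_frame('scene'); save('t2',f); save('ts2',g)
a=cv2.imread('pics/t2.png')[150:400,195:445]; b=cv2.imread('pics/ts2.png')[110:210,200:300]
cv2.imwrite('pics/tt2.png',np.hstack([cv2.resize(a,(400,400)),cv2.resize(b,(400,400))]))
```

```text
(0.012, False) clk 12.4 gap 0.001 F [ 0.169 -1.086  0.526] [ 0.441 -0.111  0.012] gf 0
(0.009, False) clk 12.6 gap 0.001 F [-0.605 -0.331 -0.335] [ 0.441 -0.111  0.009] gf 0
(0.006, False) clk 12.9 gap -0.002 F [ 0.204 -0.447  0.952] [ 0.441 -0.111  0.006] gf 0
(0.003, False) clk 13.1 gap 0.003 F [0.244 0.077 1.345] [ 0.441 -0.111  0.003] gf 0
(0.0, False) clk 13.4 gap -0.001 F [ 0.225  0.654 -0.053] [ 0.441 -0.111 -0.   ] gf 0
```

View pics/tt2.png

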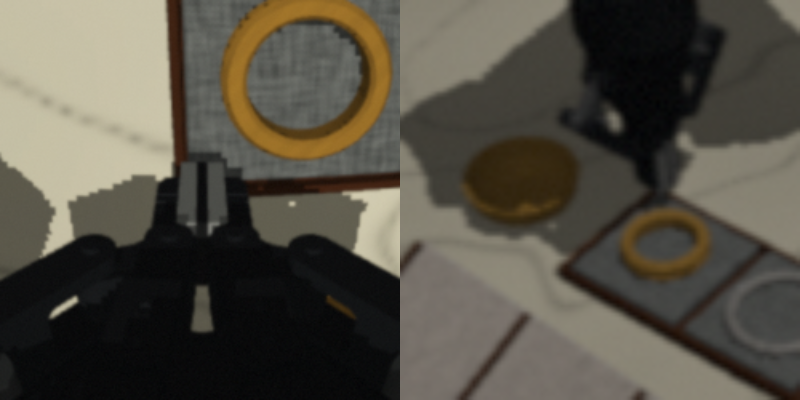

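tt2 shows the fingertips over the tray's corner with no contact at TCP z = 0, so the surface must be lower relative to the tips than assumed. I'll keep probing slowly.

Run:
```python
from job import *
x,y=pos['child']; p=[x-.035,y-.035]
print(move_l([*p,-.016],.03,until_force=3)); st('t')
move_l([*p,.06],.25); let_go(); st('')
```

```text
True
t clk 13.9 gap 0.001 F [-0.978  0.573  9.088] [ 0.442 -0.111 -0.013] gf 4
 clk 15.2 gap 0.998 F [-0.689  0.617 -0.532] [ 0.442 -0.111  0.06 ] gf 0
```

```bash
python3 - <<'E'
from fit import *
for z in(0,.01,.02,.03): print(z,V['scene'][1]([[.4415,-.111,z],[.456,-.1,z],[.4415,-.1,z]]).round(1).tolist())
s=shots[1]
# open-finger tips in w1 crop at (45,397),(325,397): TCP-relative height from known half-opening 42.5 in x
for t in(0,.005,.013,.02,.03): print(t,(fproj(s[0],[[s[1][0]+.0425,s[1][1]+dy,s[1][2]+t] for dy in(-.011,.011)],s[1],s[2])-[200,0])*1.5)
E
python3 - <<'E'
from h import *
s=get_state(); f=grab_frame('wrist')
x,y,z=s['position']
E
```

```text
0 [[265.7, 162.3], [265.0, 167.2], [268.8, 164.1]]
0.01 [[265.3, 159.4], [264.6, 164.3], [268.4, 161.2]]
0.02 [[264.9, 156.5], [264.1, 161.4], [268.0, 158.3]]
0.03 [[264.4, 153.6], [263.7, 158.5], [267.6, 155.4]]
0 [[281.5335 392.2314]
 [286.2533 344.5017]]
0.005 [[283.846  398.1833]
 [288.8796 349.628 ]]
0.013 [[287.7451 408.268 ]
 [293.3393 358.3717]]
0.02 [[291.3716 417.7039]
 [297.5237 366.6211]]
0.03 [[296.9294 432.2734]
 [304.0079 379.4928]]
```

Contact came at TCP z ≈ -0.0125, so the shut tips sit about 20 mm short of the TCP. The wrist view of the open fingers agrees with that. From here I'll use the touch as the height reference, and touch again with the fingers open to measure the swing.

```bash
sed -i "s/n\*(dz\[nm\]+h)/n*(dz[nm]-T+h)/; s/^PICK=/T=.0205\nTOP=-.0125\nPICK=/; s/y=.0155//; s/kada=(.4736,.0155)/kada=(.4762,.0187)/" job.py
python3 - <<'E'
from job import *
x,y=pos['child']; rv=PICK[0].as_rotvec()
movep([x,y,.05],rv); move_l([x,y,-.005],.15,until_force=8)
print(move_l([x,y,-.032],.025,until_force=3)); st('open touch')
p=get_state()['position']; move_l([x,y,p[2]+.02],.1); st('')
E
```

```text
True
open touch clk 16.9 gap 0.997 F [0.308 0.047 5.768] [ 0.477 -0.076 -0.028] gf 3
 clk 17.2 gap 0.997 F [ 0.14   0.213 -0.127] [ 0.477 -0.076 -0.008] gf 0
```

```bash
sed -i "s/kada=-.0072/kada=-.0078/" job.py
python3 - <<'E'
from job import *
if pick('child',TOP): place('child',.005)
s=get_state(); f=grab_frame('top'); save('c1',f); g=grab_frame('wrist'); save('c1w',g)
a=cv2.imread('pics/c1.png')[80:230,240:470]; b=cv2.imread('pics/c1w.png')[:,120:520]
cv2.imwrite('pics/c1c.png',np.hstack([cv2.resize(a,(460,300)),cv2.resize(b,(300,300))]))
E
```

```text
at child hit False clk 18.5 gap 0.997 F [ 0.576 -0.854  0.565] [ 0.476 -0.076 -0.012] gf 0
gripped clk 18.9 gap 0.631 F [-1.163 -0.314  5.82 ] [ 0.477 -0.076 -0.011] gf 25
lifted clk 19.6 gap 0.628 F [-0.417  0.179 -1.644] [ 0.476 -0.076  0.117] gf 26
touch True
down clk 22.0 gap 0.631 F [ 0.505 -1.127  3.556] [0.654 0.168 0.01 ] gf 27
bottom above face mm -2.233116532750792
lip True
slid mm 5.994480980965107
lip clk 22.4 gap 0.630 F [ 1.251 -0.236  5.174] [0.659 0.168 0.007] gf 27
released clk 23.4 gap 1.003 F [ 0.065  0.713 -0.905] [0.691 0.167 0.074] gf 0
```

View pics/c1c.png

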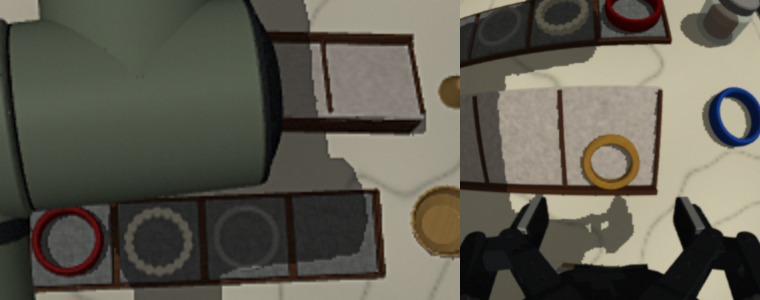

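c1c shows the child's bangle flat in the stand's left bay, centred at crop (610,160), with its rim on the lip. Next is the kada, picked with the yaw turned away from its ball ends.

```bash
sed -i "s/(.96,-.96,np.pi-.96,np.pi+.96)/(.96,.96-np.pi)/; s/def pick(nm,top,newtons=25)/def pick(nm,top,newtons=25,yaw=0)/; s/rv=best(\[x,y,.1\],PICK)/rv=best([x,y,.1],[R.from_euler('z',yaw)*k for k in PICK])/" job.py
python3 - <<'E'
from job import *
if pick('kada',TOP,30,-.44): place('kada',.020)
s=get_state(); g=grab_frame('wrist'); save('c2w',g); g=grab_frame('scene'); save('c2',g)
b=cv2.imread('pics/c2w.png')[:,120:520]; a=cv2.imread('pics/c2.png')[140:300,160:400]
cv2.imwrite('pics/c2c.png',np.hstack([cv2.resize(a,(450,300)),cv2.resize(b,(300,300))]))
E
```

```text
at kada hit False clk 25.9 gap 1.001 F [ 0.066 -0.018  0.984] [ 0.477  0.019 -0.02 ] gf 0
gripped clk 26.2 gap 0.801 F [-0.974  0.931  8.209] [ 0.477  0.019 -0.019] gf 32
lifted clk 26.9 gap 0.801 F [-0.572  0.458 -1.461] [0.476 0.019 0.117] gf 34
touch True
down clk 29.0 gap 0.800 F [ 1.499 -0.465  5.217] [0.627 0.075 0.012] gf 35
bottom above face mm -1.7404967499145672
released clk 29.9 gap 1.004 F [ 1.123 -0.17  -1.299] [0.657 0.074 0.078] gf 0
```

View pics/c2c.png

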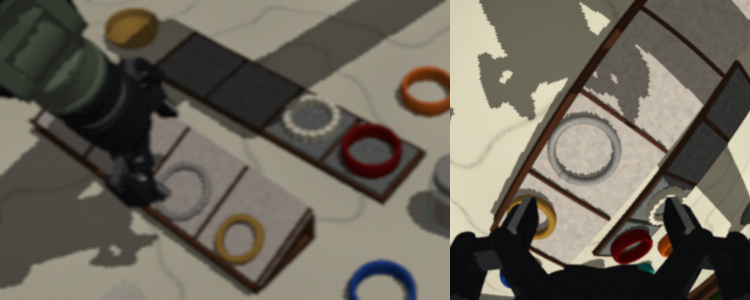

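c2c shows the kada in its bay at wrist crop (584,150), slid down near the lip. I'll check that exactly later. Next are the conch and the wooden bangle.

```bash
python3 - <<'E'
from job import *
if pick('conch',TOP,30): place('conch',.005)
E
python3 - <<'E'
from job import *
s=get_state()
if s['finger_gap']>.95 and pick('wooden',TOP,30): place('wooden',.005)
s=get_state(); movep([.45,-.02,.30],PICK[1].as_rotvec() if ik([.45,-.02,.30],PICK[1].as_rotvec()) is not None else PICK[0].as_rotvec())
import pickle
s=get_state(); g=grab_frame('wrist'); save('c4w',g); t=grab_frame('top'); save('c4t',t); pickle.dump((g,s['position'],s['eef_rot'],t),open('end.pkl','wb')); st('')
g=grab_frame('scene'); save('c4',g)
b=cv2.imread('pics/c4w.png'); a=cv2.imread('pics/c4.png')[140:320,150:410]
cv2.imwrite('pics/c4c.png',np.vstack([cv2.resize(a,(433,300)),cv2.resize(b,(433,271))]))
E
```

```text
at conch hit False clk 31.9 gap 1.002 F [-0.997 -0.765  0.024] [ 0.474  0.11  -0.015] gf 0
gripped clk 32.2 gap 0.816 F [ 0.66  -0.313  5.564] [ 0.474  0.111 -0.014] gf 35
lifted clk 32.9 gap 0.816 F [-0.049 -0.091 -0.306] [0.472 0.11  0.117] gf 34
touch True
down clk 35.2 gap 0.817 F [ 1.853 -0.127  3.976] [ 0.638 -0.02   0.01 ] gf 35
bottom above face mm -2.279039182673692
lip True
slid mm 6.55746029165789
lip clk 35.6 gap 0.816 F [0.611 0.438 6.058] [ 0.644 -0.02   0.007] gf 35
released clk 36.5 gap 0.999 F [-1.278 -0.172 -1.233] [ 0.675 -0.021  0.073] gf 0
at wooden hit False clk 38.5 gap 1.002 F [0.086 0.418 0.687] [ 0.476  0.205 -0.01 ] gf 0
gripped clk 38.8 gap 0.840 F [-0.407 -0.768  3.688] [ 0.476  0.206 -0.009] gf 35
lifted clk 39.4 gap 0.837 F [-0.614 -0.078 -0.683] [0.474 0.205 0.117] gf 35
touch True
down clk 41.9 gap 0.839 F [2.547 0.135 4.03 ] [ 0.636 -0.114  0.015] gf 35
bottom above face mm -2.2380149508712024
lip True
slid mm 8.064362287518946
lip clk 42.4 gap 0.840 F [ 0.787 -0.123  4.397] [ 0.643 -0.114  0.012] gf 35
released clk 43.2 gap 1.000 F [-1.056  0.26   0.044] [ 0.674 -0.115  0.078] gf 0
 clk 44.7 gap 1.004 F [0.256 0.105 0.242] [ 0.451 -0.02   0.299] gf 0
```

View pics/c4c.png

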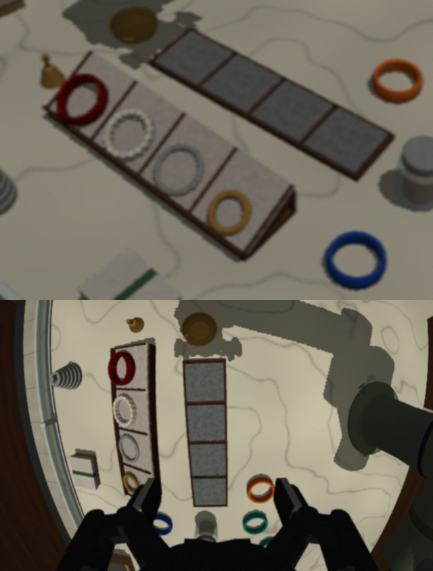

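Run:
```python
from job import *
import pickle
g,p,r,t=pickle.load(open('end.pkl','rb')); hh=dict(child=.006,kada=.004,conch=.007,wooden=.012)
sc=cv2.cvtColor(cv2.imread('pics/c4.png'),cv2.COLOR_BGR2RGB)
T2=grab_frame('top'); S2=grab_frame('scene')
for nm in ring:
    rr,b=ring[nm]
    for c,f in(('top',T2),('scene',S2)):
        d=tip_of(c,nm)
        for k in d[:6]:
            o,v=ray(f,k['centre']); q0=O+n*hh[nm]; q=o+v*((q0-o)@n)/(v@n)
            up=-(q-O)@u-rr; yy=(q-O)@yv-b
            if abs(yy)<.04 and abs(up)<.05: print(nm,c,'gap to lip mm %.1f  y off %.1f score %.2f'%(up*1e3,yy*1e3,k['score']))
save('e',T2); save('es',S2)
a=cv2.imread('pics/e.png')[85:155,255:465]; b=cv2.imread('pics/es.png')[155:305,165:345]
cv2.imwrite('pics/ee.png',np.vstack([cv2.resize(a,(720,240),interpolation=cv2.INTER_CUBIC),cv2.copyMakeBorder(cv2.resize(b,(432,360),interpolation=cv2.INTER_CUBIC),0,0,0,288,cv2.BORDER_CONSTANT)]))
```

```text
child scene gap to lip mm 0.4  y off -7.5 score 0.53
kada top gap to lip mm -6.4  y off -4.5 score 0.65
kada scene gap to lip mm 4.3  y off -4.1 score 0.57
conch top gap to lip mm -8.9  y off 0.8 score 0.93
conch scene gap to lip mm 1.2  y off 3.5 score 0.56
wooden top gap to lip mm -8.4  y off 5.4 score 0.47
wooden scene gap to lip mm -6.9  y off -4.5 score 0.66
```

View pics/ee.png

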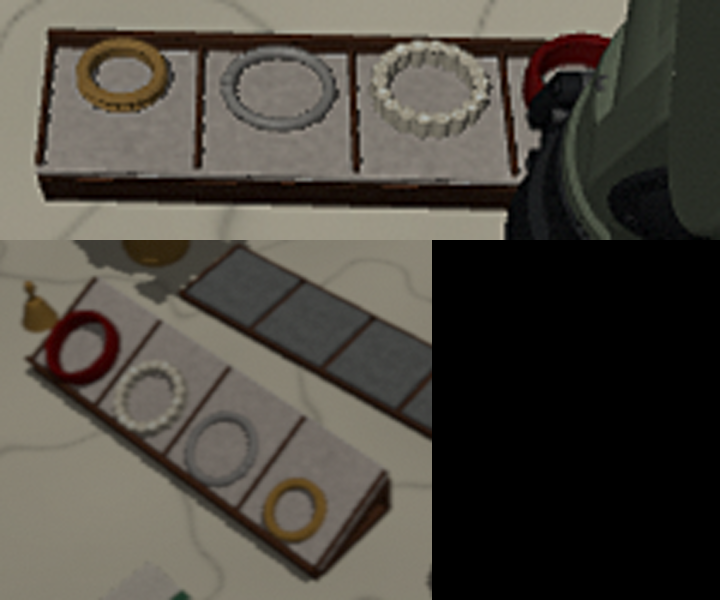

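ee shows all four bangles flat and touching the lip, each centred in its bay within about 1 mm: child 123 against a bay middle of 123, kada 278/279, conch 431/433, and wooden about 583/585 (partly hidden). The jar was not moved, so I'm handing in.

Run:
```python
from job import *
st('end'); print(sign_off())
```

```text
end clk 45.2 gap 1.004 F [-0.127  0.252  0.415] [ 0.45 -0.02  0.3 ] gf 0
the job is handed in; nothing more can be done
None
```

All four bangles are on the stand in reversed order, flat and against the lip in the middle of their bays, with the jar untouched; I handed the job in at 45 s of the 86 s allowed, though the arm partly hid the wooden bangle in the last top view, and no verdict came back.

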